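# Pack dowels down the magazine tube

## Robot

A 6-joint arm with a two-finger parallel gripper is mounted at the origin on the work surface. World frame = base frame: x ahead of the robot, y to its left, z up, the work surface at z = 0. Lengths are in m, angles in rad, forces in N, time in s.
With the tool pointing down it reaches from about 0.375 to 0.975 m from the base axis. Payload 3.8 kg.
Tool frame: the origin (TCP) lies midway between the tips of the shut fingers; the grasp point (between the pads) lies 19 mm behind it; z points along the fingers, y is the direction in which the jaws open and shut (so a half turn about z gives the same grasp; the last joint's range is limited). The gripper opens to 85 mm and grips with 20 to 120 N. Pads are 22 mm wide; open, the fingers measure 114 mm over their backs; the gripper's body (76 mm by 85 mm) begins 54 mm behind the grasp point. The pads swing forward as they close: fully open they stand 13 mm farther back than shut.
Start: joints at [-0.037, 0.264, 1.604, -0, 1.274, -0.037], TCP at [0.675, -0, 0.201] pointing down, gripper open.
Joint ranges: [-2.63, 2.63], [-0.94, 2.18], [0.31, 2.57], [-1.31, 4.45], [0, 2.66], [-2.55, 2.55]. Speed limits (rad/s): [2.57, 2.57, 3.14, 3.14, 3.14, 3.14].

## Interface

Orientations are given as a rotation vector (axis times angle).
In Python, from workcell import bot gives the robot as it stands. The module is installed in compiled form; this text tells all that it offers.
- The arm moves only by the tool play_rows, never from a script. Its argument "series" is a list of rows, each an object with "translation": the shift along the tool's x, y, z in m, a list of three; "spin": the turn about the tool's z in units of 5 degrees (1.0 is 5 degrees). In form: [{"translation": [dx, dy, dz], "spin": spin}, ...]. A call has 1 to 5 rows; each row shifts and turns the commanded pose from where the row before left it, along the tool's axes as they then stand; what a row does not reach is not made up. A row lasts 1/10 s, in which the tool goes at most 50 mm and 8.59 degrees, less where a joint would pass 70% of its speed; a pose out of reach is approached as far as the arm can. A call is refused whole if a number of a shift passes 0.05 or a number of a turn 1, either way. A call with a gripper value outside its range is refused whole. "jaw" is the gripper's target within -1 to 1 (fully open at 1, half-way at 0, shut at -1), set as the call begins (left out, the last holds). The fingers move at their own pace and stop on an object; "force" is the grip in N (left out, the last holds). Time passes only in rows, so rows that do not move let the fingers close. It gives the time, the measured TCP pose, the force and the opening at its end, in the units of the state.
- bot.read_state(): the state, without advancing time (a new reading comes with each control period).
- bot.read_camera(name): name is "scene" or "side" or "wrist"; returns the picture (420x560x3 uint8, blue, green, red); there is no depth.
- bot.get_calibration(name): a dict with "fov_y" (degrees; the focal length in pixels is half the picture's height over the tangent of half this angle, whatever the lens; pixels are square), "cx", "cy" (the principal point, pixels), "R" (3x3) and "t" (3): a world point X has camera coordinates R X + t. Camera axes: x right, y down, z forward; pixel columns grow to the right and rows downward; lengths in m; the calibration is good to about 2 mm. A picture is of the moment at which its call begins: read the wrist's pose just before it. get_calibration takes no time and is no camera call; for the wrist camera it gives the pose at the moment of the call.
- bot.finish_job(): hands the job in, once; it reports no verdict.
The state is a dict: "time": time; "q": joint angles; "joint_vel": joint speeds; "joint_torque": joint torques, N m; "tool_pos": TCP position; "tcp_rot": TCP orientation; "wrist_force": force on the tool from outside, world axes, zero at the start; "torque": the same for the moment, N m; "width": opening from 0.0 (shut) to 1.0 (fully open).
Only numpy, scipy, OpenCV 4.12 (cv2) and the standard library are available. Lean on these libraries where they do the work, as an engineer would, in place of code of your own. Each camera call takes 0.05 s, during which the arm holds its last target. There are 200 camera calls.

## Task

A dowel is hung up part-way down the clear magazine tube. Take the dowel of that same length (the middle one of the three lengths) from the wooden rack, put it into the tube on top of the hung one, then push the two down with the packing rod, steadily and without hammering, until they bottom out and press them firmly, not hard, against the stop for a moment. Put the rod back upright in its stand, and leave everything else where it is.

Things in the scene. Friction and masses are not known exactly. Their poses are not given: they have to be found in the camera images.
- tube: Upright dowel magazine, fixed to the bench: round grey foot 76 mm across, 50 mm high, holding a clear plastic tube 26 mm outside, bore 20 mm. Origin on the bore's axis at the underside (bench level), z up. Dowels bottom out on a rigid adjustable stop hidden in the foot, its top 14 to 34 mm above the underside: where they bottom out must be felt, there the force rises steeply.
- tube_mouth (a point): Centre of the tube's open mouth, 160 mm above its underside. The mouth is flared: 40 mm inside at the top, narrowing to the 20 mm bore 15 mm lower.
- tube_brake (a point): Point on the bore's axis 75 mm above the underside, midway along three sprung brake strips (34 to 115 mm up) that hold dowels by friction: sliding them down takes about 5 to 10 N in all. A firm seat on the stop is 16 to 26 N of push with the rod, kept up for half a second; above 32 N the dowels are crushed.
- dowel_hung: Beech dowel, 18 mm diameter, 50 mm long, upright inside the tube with its underside 40 to 54 mm above the tube's underside, 6 mm or more short of the stop. Origin: centre of its lower end, z along it, up.
- dowel_new: The dowel to load: the same beech dowel, 18 mm diameter, 50 mm long, upright in one of the rack's three holes; its upper 32 mm stand out. Origin: centre of its lower end, z along it, up. It weighs about 15 g.
- rack: Fixed plywood block 50 x 165 mm, 50 mm high, with three 21 mm holes, 18 mm deep, 55 mm apart along its y axis, the middle one at its centre. Origin: centre of its underside, z up. Which dowel is in which hole varies.
- dowel_short: Bystander: short dowel in the rack, 18 mm diameter, 36 mm long. Origin: lower end.
- dowel_long: Bystander: long dowel in the rack, 18 mm diameter, 66 mm long. Origin: lower end.
- rod: Packing rod standing in its stand: steel shaft 12 mm diameter with a flat tip, 90 mm long, below a square wooden handle 20 x 20 mm, 60 mm long, faces along its x and y axes; 150 mm overall, about 0.12 kg. Origin: centre of the tip, z along the rod towards the handle.
- rod_grip (a point): Middle of the rod's wooden handle, 120 mm above the tip on the rod's axis; the place to grip.
- stand: Fixed grey block 60 x 60 mm, 55 mm high, with one central 16 mm hole, 45 mm deep (floor 10 mm above the bench), its rim bevelled by 4 mm, in which the rod stands upright. Origin: centre of its underside, z up.
- wrench: Bystander: open wrench, 170 mm, lying beyond the tube.
- brush: Bystander: bench brush, 180 mm, lying beyond the tube.
- collet_nut: Bystander: dark steel ring nut, 42 mm across, 26 mm high, between the robot and the rack.
- suction_cup: Bystander: black rubber puck, 52 mm across, 22 mm high, on the robot's side of the tube.
- glue: Bystander: white jar with a black lid, 56 mm across, 85 mm high, beyond the rack.
- clamp_block: Bystander: aluminium block 70 x 35 x 30 mm, at the far right.

How it is judged:
On the way, in this order (a step that is already met when the one before it is completed fails the run):
1. the new dowel is in the tube above the hung one, released (horizontal distance between dowel_new and tube below 0.006 m and z of dowel_new in the frame of tube below 0.135 m and contact force between the fingers and dowel_new below 0.2 N), for 0.2 s.
2. the rod presses the new dowel down with more than 14 N, both dowels in the tube, bottomed and still (contact force between rod and dowel_new above 14 N and linear speed of dowel_new below 0.004 m/s and horizontal distance between each of dowel_hung, dowel_new and tube below 0.006 m and z of dowel_hung in the frame of tube below 0.0355 m and z of dowel_new in the frame of tube below 0.0855 m), for 0.25 s.
At the end, for the whole second after the job is handed in: Both dowels are down in the tube (lower ends at most 35.5 and 85.5 mm above its underside, within 6 mm of its axis, no gap over 2 mm between them); the rod stands upright (within 0.15 rad) in its stand, its tip within 5 mm of the hole's floor; all at rest (horizontal distance between each of dowel_hung, dowel_new and tube below 0.006 m and z of dowel_hung in the frame of tube below 0.0355 m and z of dowel_new in the frame of tube below 0.0855 m and distance between dowel_new and dowel_hung below 0.052 m and horizontal distance between rod and stand below 0.007 m and z of rod in the frame of stand below 0.015 m and angle between rod's own z axis and vertical below 0.15 rad and linear speed of rod below 0.02 m/s and linear speed of dowel_new below 0.01 m/s); the robot touches nothing.
It fails at once if the rod presses a dowel with more than 32 N (contact force between rod and dowel_new above 32 N or contact force between rod and dowel_hung above 32 N).
It fails at once if a bystander is moved by more than 25 mm (distance of any of dowel_short, dowel_long, wrench, brush, collet_nut, suction_cup, glue, clamp_block from where it was at the start of the episode above 0.025 m).
It also fails if it takes over 72 s, if anything falls off the work surface, if the arm or the gripper's body presses on something with over 40 N, if the wrist force passes 120 N, or if a joint passes its speed limit or range.

## Working session

There is one attempt and no reset: what is moved stays moved. The work goes in short steps, Python scripts to look and compute and a tool call to move; the robot and the scene stay as the last step left them, time stands still between calls to the robot, and variables do not carry over. Pictures are saved under pics/ and viewed, about 8 in all and at most 12, crops included, and the job is handed in when it is done.

Besides the shell and the picture viewer there is one more tool, called after "Emit:" as a command line: name --argument value ..., lists and objects as JSON in quotes. play_rows: Moves the arm, as the interface text tells. Its arguments: {"type":"object","properties":{"series":{"type":"array","items":{"type":"object","properties":{"translation":{"type":"array","items":{"type":"number"}},"spin":{"type":"number"}}}},"jaw":{"type":"number"},"force":{"type":"number"}},"required":["series"]}

```bash
mkdir -p pics; cat > h.py <<'E'
import numpy as np, cv2
from workcell import bot
def cam(n):
    c=bot.get_calibration(n); im=bot.read_camera(n); return im,c
def K(c):
    f=210/np.tan(np.radians(c['fov_y'])/2); return f,c['cx'],c['cy']
def ray(c,u,v):
    f,cx,cy=K(c); R=np.array(c['R']);t=np.array(c['t'])
    return -R.T@t, R.T@np.array([(u-cx)/f,(v-cy)/f,1])
def onz(c,u,v,z):
    o,d=ray(c,u,v); return o+d*(z-o[2])/d[2]
def proj(c,X):
    f,cx,cy=K(c); p=np.array(c['R'])@np.array(X)+np.array(c['t']); return np.array([f*p[0]/p[2]+cx,f*p[1]/p[2]+cy])
E
python3 - <<'E'
from h import *
for n in ['scene','side','wrist']:
    im,c=cam(n); cv2.imwrite(f'pics/{n}0.png',im); print(n,c,c.keys())
    np.save(f'pics/{n}0.npy',c,allow_pickle=True)
print(bot.read_state())
E
```

```text
scene {'fov_y': 46.119600057392766, 'cx': 282.1952581590471, 'cy': 211.23578921622226, 'R': array([[-0.55756471,  0.83006887,  0.0103569 ],
       [ 0.63270428,  0.43300376, -0.64202262],
       [-0.53740757, -0.3514163 , -0.76661574]]), 't': array([ 0.28009496, -0.28743101,  1.51704308])} dict_keys(['fov_y', 'cx', 'cy', 'R', 't'])
side {'fov_y': 51.18767786298716, 'cx': 278.5312838137788, 'cy': 207.67986248479397, 'R': array([[-0.78368515, -0.6211255 ,  0.00637867],
       [-0.38028882,  0.47164708, -0.79556863],
       [ 0.49113949, -0.62590106, -0.6058299 ]]), 't': array([0.47109433, 0.30064815, 0.72292521])} dict_keys(['fov_y', 'cx', 'cy', 'R', 't'])
wrist {'fov_y': 71.90877466386229, 'cx': 279.26709802937205, 'cy': 211.0010336934873, 'R': array([[ 0.99999757,  0.00102827, -0.00194799],
       [ 0.00159142, -0.94870093,  0.31617086],
       [-0.00152295, -0.31617319, -0.94870027]]), 't': array([-0.67453217, -0.04216218,  0.38094771])} dict_keys(['fov_y', 'cx', 'cy', 'R', 't'])
{'time': 0.15, 'q': array([-3.69093678e-02,  2.64583704e-01,  1.60503772e+00, -1.54769793e-05,
        1.27370257e+00, -3.69026508e-02]), 'joint_vel': array([-0.00098793, -0.00324696, -0.00441851,  0.00167666,  0.00070545,
       -0.00017423]), 'joint_torque': array([-4.44535381e-04, -5.15905774e+01, -3.67958951e+01, -2.06692371e-04,
        8.09489022e-03,  2.50629785e-05]), 'tool_pos': array([6.74392250e-01, 8.66857971e-06, 1.99757848e-01]), 'tcp_rot': array([-2.22055359e+00, -2.22054876e+00,  1.86704450e-03]), 'wrist_force': array([-0.07800607,  1.08612953,  0.87427466]), 'torque': array([ 0.01539949,  0.02656807, -0.03045524]), 'width': 0.9964902248438066}
```

View pics/scene0.png

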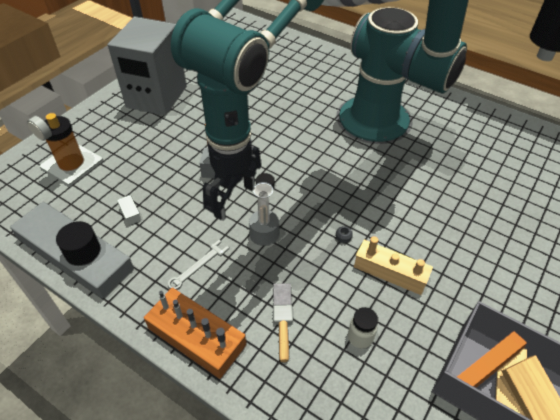

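View pics/side0.png

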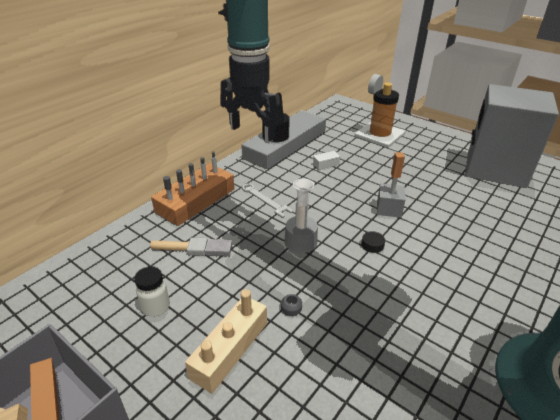

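Scene view: tube mouth is at about (264,187), rack at (393,265) with the long dowel at (374,243), short at (395,257) and middle at (420,265). Side view: mouth (303,186), rod top (398,155), and rack dowels long (246,293), short (228,326), middle (207,344).

```bash
python3 - <<'E'
from h import *
S=np.load('pics/scene0.npy',allow_pickle=True).item();D=np.load('pics/side0.npy',allow_pickle=True).item()
for n,u,v,z in [('mouth',303,186,.16),('rodtop',398,155,.16),('long',246,293,.098),('short',228,326,.068),('mid',207,344,.082)]: print('side',n,onz(D,u,v,z).round(4))
for n,u,v,z in [('mouth',264,187,.16),('long',374,240,.098),('short',395,257,.068),('mid',420,264,.082)]: print('scene',n,onz(S,u,v,z).round(4))
a=cv2.imread('pics/side0.png');b=cv2.imread('pics/scene0.png')
r=lambda im,x,y,w,h:cv2.resize(im[y:y+h,x:x+w],(400,300),interpolation=cv2.INTER_CUBIC)
# crops of 133x100 (x3)
A=np.vstack([np.hstack([r(a,180,280,133,100),r(a,330,130,133,100)]),np.hstack([r(a,236,165,133,100),r(b,200,160,133,100)])])
cv2.imwrite('pics/crop1.png',A)
E
```

```text
side mouth [ 0.5519 -0.0178  0.16  ]
side rodtop [ 0.4553 -0.258   0.16  ]
side long [0.4882 0.2339 0.098 ]
side short [0.4819 0.2881 0.068 ]
side mid [0.4756 0.3413 0.082 ]
scene mouth [ 0.5457 -0.0222  0.16  ]
scene long [0.4922 0.2372 0.098 ]
scene short [0.4855 0.2913 0.068 ]
scene mid [0.4819 0.3465 0.082 ]
```

View pics/crop1.png

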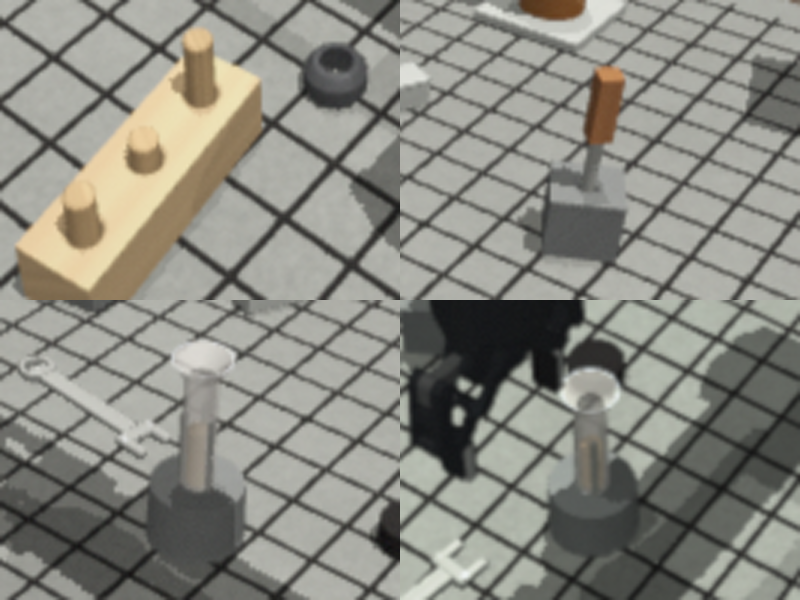

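View pics/wrist0.png

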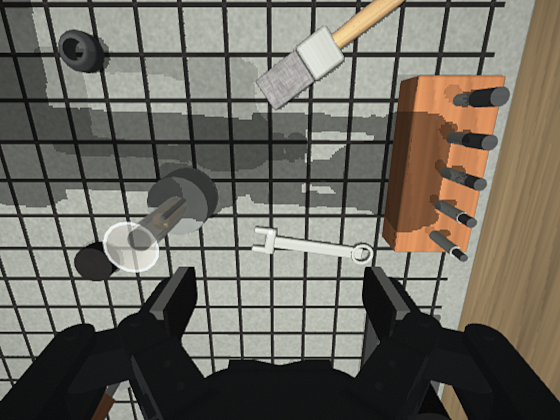

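The wrist view shows the tube mouth at about (132,247), with the other objects clear of it. The middle dowel is at about (0.479, 0.344) in both views, to within 5 mm. I'm moving above it now.

Emit:
play_rows --series '[{"translation": [0.043, -0.0245, 0]}, {"translation": [0.043, -0.0245, 0]}, {"translation": [0.043, -0.0245, 0]}, {"translation": [0.043, -0.0245, 0]}, {"translation": [0.043, -0.0245, 0]}]'

```text
invalid input
```

Emit:
play_rows --series '[{"translation": [0.043, -0.0245, 0]}, {"translation": [0.043, -0.0245, 0]}, {"translation": [0.043, -0.0245, 0]}, {"translation": [0, 0, 0]}, {"translation": [0, 0, 0]}]'

```text
invalid input
```

```bash
python3 - <<'E'
from h import *
im,c=cam('wrist'); cv2.imwrite('pics/w1.png',im); np.save('pics/w1.npy',c,allow_pickle=True)
s=bot.read_state(); print(s['tool_pos'],s['tcp_rot'],s['time'],s['wrist_force'])
print(proj(c,[.479,.344,.082]),proj(c,[.485,.29,.068]))
E
```

```text
[6.74513149e-01 1.77383813e-05 1.99920191e-01] [-2.22074979e+00 -2.22063847e+00  1.48155116e-03] 0.2 [ 0.0603099   0.25658665 -0.51890873]
[ -12.82183764 -299.83453527] [  34.44240615 -170.18068052]
```

View pics/w1.png

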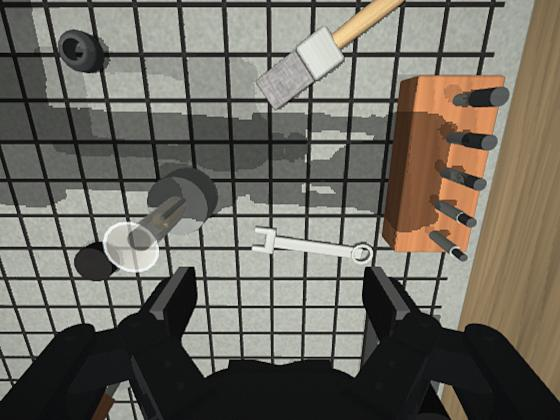

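The moves were refused, probably because "spin" was missing, so this picture is unchanged. I'll retry with it.

Emit:
play_rows --series '[{"translation": [0.043, -0.0245, 0], "spin": 0}, {"translation": [0.043, -0.0245, 0], "spin": 0}, {"translation": [0.043, -0.0245, 0], "spin": 0}, {"translation": [0.043, -0.0245, 0], "spin": 0}, {"translation": [0.043, -0.0245, 0], "spin": 0}]'

```text
time: 0.7
tool_pos: [0.5512, 0.2164, 0.2006]
tcp_rot: [-2.222, -2.221, -0.0]
wrist_force: [0.6, -0.2, 0.8]
width: 0.998
```

Emit:
play_rows --series '[{"translation": [0.043, -0.0245, 0], "spin": 0}, {"translation": [0.043, -0.0245, 0], "spin": 0}, {"translation": [0.043, -0.0245, 0], "spin": 0}, {"translation": [0, 0, 0], "spin": 0}, {"translation": [0, 0, 0], "spin": 0}]'

```text
time: 1.2
tool_pos: [0.4782, 0.3448, 0.2006]
tcp_rot: [2.218, 2.225, -0.001]
wrist_force: [0.6, -0.6, 0.7]
width: 0.999
```

```bash
python3 - <<'E'
from h import *
im,c=cam('wrist'); cv2.imwrite('pics/w1.png',im); np.save('pics/w1.npy',c,allow_pickle=True)
s=bot.read_state(); print(s['tool_pos'],s['tcp_rot'],s['time'],s['wrist_force'])
print(proj(c,[.479,.344,.082]),proj(c,[.485,.29,.068]))
E
```

```text
[0.47887928 0.34381842 0.20059105] [ 2.21967630e+00  2.22231598e+00 -8.83538071e-04] 1.25 [ 0.52942301  0.15980484 -0.18902738]
[279.40193928 196.86364326] [284.39824997 238.7565662 ]
```

View pics/w1.png

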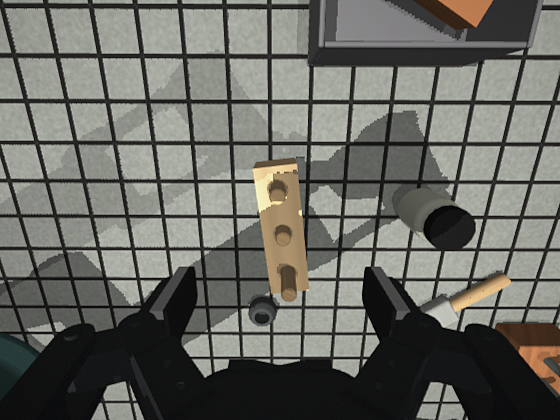

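The wrist view shows the rack upright in the image, with the middle dowel top at about (278,193), against a predicted (279,197). I'll descend for a closer look.

Emit:
play_rows --series '[{"translation": [0, 0, 0.04], "spin": 0}, {"translation": [0, 0, 0.04], "spin": 0}, {"translation": [0, 0, 0], "spin": 0}]'

```text
time: 1.55
tool_pos: [0.4755, 0.3393, 0.1143]
tcp_rot: [-2.223, -2.217, 0.019]
wrist_force: [-0.5, -0.5, -0.9]
width: 1.003
```

```bash
python3 - <<'E'
from h import *
im,c=cam('wrist'); np.save('pics/w2.npy',c,allow_pickle=True)
s=bot.read_state(); print(s['tool_pos'],s['time'])
p=proj(c,[.479,.344,.082]);print(p)
x,y=int(p[0])-50,int(p[1])-50; print(x,y)
cv2.imwrite('pics/w2.png',cv2.resize(im[y:y+100,x:x+100],(500,500),interpolation=cv2.INTER_CUBIC))
for q in ([0,0],[0,-10],[-10,0]): print(onz(c,p[0]+q[0],p[1]+q[1],.082))
E
```

```text
[0.47733301 0.3407211  0.11753784] 1.6
[283.46797249 220.33330739]
233 170
[0.479 0.344 0.082]
[0.47897455 0.35200917 0.082     ]
[0.47141222 0.3439826  0.082     ]
```

View pics/w2.png

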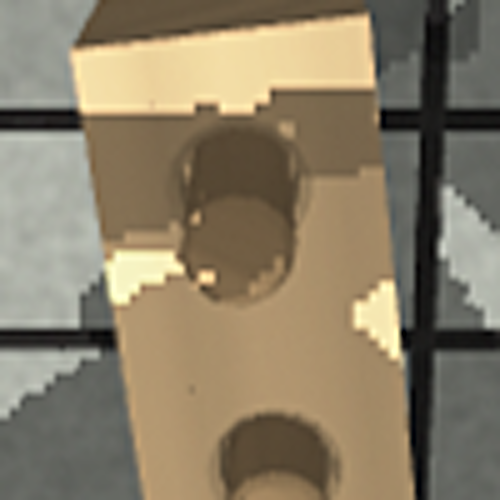

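The dowel top is at (281,219.6) px, giving (0.477, 0.345). I'll descend and grip it.

Emit:
play_rows --series '[{"translation": [0.001, -0.002, 0.022], "spin": 0}, {"translation": [0, 0, 0.022], "spin": 0}, {"translation": [0, 0, 0.022], "spin": 0}, {"translation": [0, 0, 0], "spin": 0}, {"translation": [0, 0, 0], "spin": 0}]'

```text
time: 2.1
tool_pos: [0.4786, 0.3451, 0.0567]
tcp_rot: [2.222, 2.22, 0.003]
wrist_force: [-0.3, -0.4, 0.4]
width: 0.999
```

Emit:
play_rows --series '[{"translation": [0, 0, 0], "spin": 0}, {"translation": [0, 0, 0], "spin": 0}, {"translation": [0, 0, 0], "spin": 0}, {"translation": [0, 0, 0], "spin": 0}, {"translation": [0, 0, 0], "spin": 0}]' --jaw -1 --force 30

```text
time: 2.6
tool_pos: [0.4771, 0.3451, 0.0551]
tcp_rot: [2.221, 2.222, 0.001]
wrist_force: [-0.4, -0.4, -0.1]
width: 0.142
```

Emit:
play_rows --series '[{"translation": [0, 0, 0], "spin": 0}, {"translation": [0, 0, 0], "spin": 0}, {"translation": [0, 0, 0], "spin": 0}]'

```text
time: 2.9
tool_pos: [0.4769, 0.345, 0.0547]
tcp_rot: [-2.221, -2.222, 0.0]
wrist_force: [-0.4, 0.7, 0.5]
width: -0.005
```

The fingers shut completely, so the grasp missed. I'll look before doing anything else.

```bash
python3 - <<'E'
from h import *
a,ca=cam('side'); b,cb=cam('scene'); w,cw=cam('wrist')
s=bot.read_state(); print(s['tool_pos'],s['width'])
def crop(im,c,n=80):
    p=proj(c,[.478,.33,.07]).astype(int); x=max(0,p[0]-n);y=max(0,p[1]-n);print(x,y,p);return cv2.resize(im[y:y+2*n,x:x+2*n],(390,390),interpolation=cv2.INTER_CUBIC)
cv2.imwrite('pics/m1.png',np.hstack([crop(a,ca,65),crop(w,cw,100)]))
E
```

```text
[0.47695467 0.34496539 0.05468848] 0.0012942660594976532
146 278 [211 343]
179 176 [279 276]
```

View pics/m1.png

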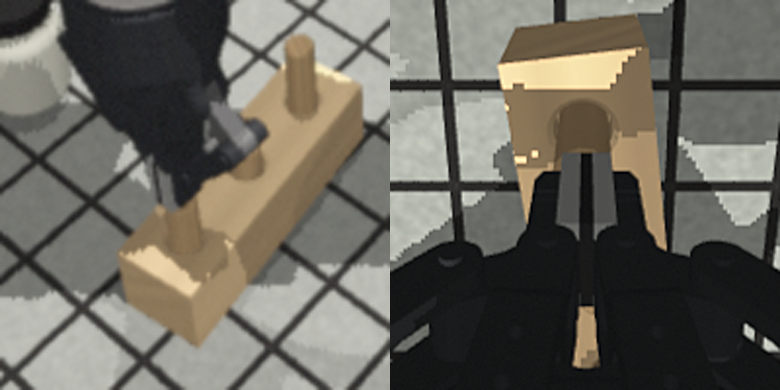

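```bash
python3 - <<'E'
from h import *
c=bot.get_calibration('wrist')
print('tcp px',proj(c,[.477,.345,.055]),'pad',proj(c,[.477,.345,.074]))
px=lambda X,Y:(179+(X-390)/1.95,176+Y/1.95)
print('fingertip seen',px(585,152))
for n,X,Y,z in [('hole far rim',583,96,.05),('hole left',552,125,.05),('hole right',617,125,.05),('rack TL',499,63,.05),('rack TR',648,48,.05)]: print(n,onz(c,*px(X,Y),z))
S=np.load('pics/side0.npy',allow_pickle=True).item()
# hole from side m1 : dowel base bottom front
print(onz(S,146+185/3,278+248/3,.05), proj(S,[.477,.345,.05]),proj(S,[.477,.345,.055]))
for z in (.05,.082): print(z,proj(c,[.477,.345,z]))
E
```

```text
tcp px [278.34403905 244.56578392] pad [278.24710292 258.17818118]
fingertip seen (279.0, 253.94871794871796)
hole far rim [0.47674   0.3566744 0.05     ]
hole left [0.46604327 0.34594299 0.05      ]
hole right [0.48846377 0.34596667 0.05      ]
rack TL [0.44882769 0.3683984  0.05      ]
rack TR [0.49815903 0.37364325 0.05      ]
[0.47079614 0.34859148 0.05      ] [206.57193053 357.02790543] [206.2837816  355.20348044]
0.05 [278.36657075 241.40173586]
0.082 [278.19993963 264.80115489]
```

The hole centre checks out at (0.477, 0.346), so the lateral position was right. Both cameras put the real fingertips at about z = 0.08, roughly 25 mm above the reported TCP, just over the dowel's top. I'll open, go 20 mm deeper with the force in view, and close again.

Emit:
play_rows --series '[{"translation": [0, 0, 0], "spin": 0}, {"translation": [0, 0, 0], "spin": 0}, {"translation": [0, 0, 0], "spin": 0}, {"translation": [0, 0, 0], "spin": 0}, {"translation": [0, 0, 0], "spin": 0}]' --jaw 0.2

```text
time: 3.55
tool_pos: [0.477, 0.345, 0.0548]
tcp_rot: [2.221, 2.221, -0.0]
wrist_force: [0.1, 0.0, -0.3]
width: 0.603
```

Emit:
play_rows --series '[{"translation": [0.001, 0, 0.007], "spin": 0}, {"translation": [0, 0, 0.007], "spin": 0}, {"translation": [0, 0, 0.006], "spin": 0}, {"translation": [0, 0, 0], "spin": 0}, {"translation": [0, 0, 0], "spin": 0}]'

```text
time: 4.05
tool_pos: [0.4766, 0.3457, 0.0342]
tcp_rot: [-2.221, -2.221, 0.002]
wrist_force: [0.7, 0.6, 0.0]
width: 0.601
```

```bash
python3 - <<'E'
from h import *
a,ca=cam('side'); w,cw=cam('wrist')
s=bot.read_state(); print(s['tool_pos'],s['width'],s['wrist_force'])
def crop(im,c,n=80):
    p=proj(c,[.478,.33,.07]).astype(int); x=max(0,p[0]-n);y=max(0,p[1]-n);print(x,y,p);return cv2.resize(im[y:y+2*n,x:x+2*n],(390,390),interpolation=cv2.INTER_CUBIC)
cv2.imwrite('pics/m2.png',np.hstack([crop(a,ca,65),crop(w,cw,100)]))
E
```

```text
[0.47716464 0.34610977 0.03490409] 0.6040115894938188 [ 0.12295151  0.08378249 -0.3451338 ]
146 278 [211 343]
179 197 [279 297]
```

View pics/m2.png

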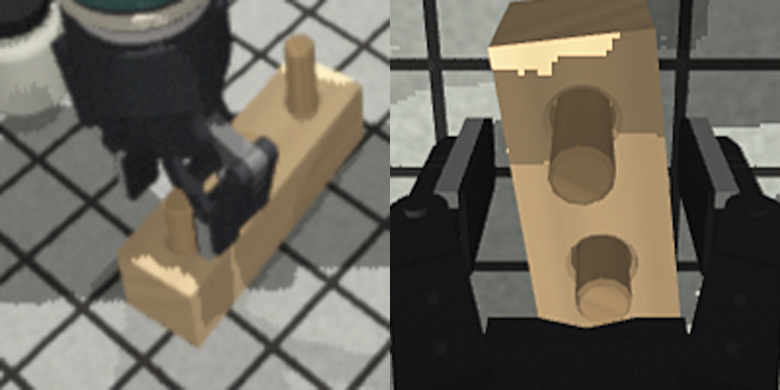

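```bash
python3 - <<'E'
from h import *
D=bot.get_calibration('side');c=bot.get_calibration('wrist')
print('side seen',146+212/3,278+252/3)
for z in (.035,.045,.055,.065,.075): print(z,proj(D,[.503,.357,z]).round(1),proj(D,[.503,.335,z]).round(1),'wrist R',proj(c,[.503,.357,z]).round(1),'L',proj(c,[.4515,.357,z]).round(1))
f=lambda X,Y:(round(179+(X-390)/1.95,1),round(197+Y/1.95,1))
print('wrist tip inner R',f(688,120),'L',f(485,118),'low',f(705,275),f(460,270))
E
```

```text
side seen 216.66666666666669 362.0
0.035 [191.1 358.7] [200.9 349.8] wrist R [318.3 229.1] L [238.6 229. ]
0.045 [190.4 355.2] [200.2 346.2] wrist R [320.4 235.2] L [236.4 235.2]
0.055 [189.7 351.5] [199.6 342.5] wrist R [322.7 242. ] L [234. 242.]
0.065 [189.  347.8] [199.  338.8] wrist R [325.3 249.7] L [231.3 249.6]
0.075 [188.3 344.1] [198.4 335.1] wrist R [328.2 258.3] L [228.2 258.2]
wrist tip inner R (331.8, 258.5) L (227.7, 257.5) low (340.5, 338.0) (214.9, 335.5)
```

The wrist view gives the open fingertips at z ≈ 0.075 for a TCP reading of 0.035. They straddle the dowel with clearance from the rack. I'll lower 4 mm and close.

Emit:
play_rows --series '[{"translation": [0, 0, 0.004], "spin": 0}, {"translation": [0, 0, 0], "spin": 0}, {"translation": [0, 0, 0], "spin": 0}]'

```text
time: 4.45
tool_pos: [0.4769, 0.3459, 0.0307]
tcp_rot: [-2.221, -2.221, 0.0]
wrist_force: [-0.7, 0.4, 0.2]
width: 0.602
```

Emit:
play_rows --series '[{"translation": [0, 0, 0], "spin": 0}, {"translation": [0, 0, 0], "spin": 0}, {"translation": [0, 0, 0], "spin": 0}, {"translation": [0, 0, 0], "spin": 0}, {"translation": [0, 0, 0], "spin": 0}]' --jaw -1

```text
time: 4.95
tool_pos: [0.4772, 0.3461, 0.031]
tcp_rot: [2.221, 2.221, 0.001]
wrist_force: [-0.2, 0.0, 1.7]
width: 0.195
```

Emit:
play_rows --series '[{"translation": [0, 0, 0], "spin": 0}, {"translation": [0, 0, 0], "spin": 0}, {"translation": [0, 0, 0], "spin": 0}]'

```text
time: 5.25
tool_pos: [0.4771, 0.3461, 0.031]
tcp_rot: [2.221, 2.221, 0.001]
wrist_force: [0.4, 0.2, 1.7]
width: 0.196
```

Gripped: width 0.196, about 17 mm. I'll lift straight up and refine the tube position from the pictures I already have.

Emit:
play_rows --series '[{"translation": [0, 0, -0.03], "spin": 0}, {"translation": [0, 0, -0.05], "spin": 0}, {"translation": [0, 0, -0.05], "spin": 0}, {"translation": [0, 0, -0.05], "spin": 0}, {"translation": [0, 0, 0], "spin": 0}]'

```text
time: 5.75
tool_pos: [0.4816, 0.349, 0.2205]
tcp_rot: [2.219, 2.219, 0.024]
wrist_force: [0.9, 1.1, -0.0]
width: 0.193
```

```bash
python3 - <<'E'
from h import *
W=np.load('pics/wrist0.npy',allow_pickle=True).item();S=np.load('pics/scene0.npy',allow_pickle=True).item();D=np.load('pics/side0.npy',allow_pickle=True).item()
im=cv2.imread('pics/wrist0.png').astype(int)
m=((im.min(2)>205)&(im.max(2)-im.min(2)<25)).astype(np.uint8); m[:, :90]=0;m[:,175:]=0;m[:210]=0;m[285:]=0
p=cv2.findNonZero(m); print(len(p),cv2.fitEllipse(cv2.convexHull(p)))
e=cv2.fitEllipse(cv2.convexHull(p))[0]
print('wrist mouth',onz(W,*e,.16),onz(W,132,247,.16)); print('side',onz(D,303.7,185.3,.16)); print('scene',onz(S,263.3,189.5,.16))
print('wrist foot top centre ~',onz(W,180,200,.05))
print(bot.read_state()['tool_pos'],bot.read_state()['width'])
E
```

```text
592 ((130.6575927734375, 246.79481506347656), (46.77170944213867, 58.21076583862305), 122.67009735107422)
wrist mouth [ 0.55430167 -0.02079868  0.16      ] [ 0.55536265 -0.02097965  0.16      ]
side [ 0.55223864 -0.02080176  0.16      ]
scene [ 0.55280252 -0.01905451  0.16      ]
wrist foot top centre ~ [ 0.55914068 -0.0133481   0.05      ]
[0.48163762 0.34904132 0.22046615] 0.19268487927534195
```

The tube axis is at (0.553, -0.020), with all three views agreeing within 2 mm. Moving over it.

Emit:
play_rows --series '[{"translation": [-0.0458, 0.0095, 0], "spin": 0}, {"translation": [-0.0458, 0.0095, 0], "spin": 0}, {"translation": [-0.0458, 0.0095, 0], "spin": 0}, {"translation": [-0.0458, 0.0095, 0], "spin": 0}, {"translation": [-0.0458, 0.0095, 0], "spin": 0}]'

```text
time: 6.25
tool_pos: [0.5241, 0.1152, 0.21]
tcp_rot: [-2.221, -2.222, 0.001]
wrist_force: [0.8, 0.1, -0.2]
width: 0.194
```

Emit:
play_rows --series '[{"translation": [-0.0458, 0.0095, 0], "spin": 0}, {"translation": [-0.0458, 0.0095, 0], "spin": 0}, {"translation": [-0.0458, 0.0095, 0], "spin": 0}, {"translation": [0, 0, 0], "spin": 0}, {"translation": [0, 0, 0], "spin": 0}]'

```text
time: 6.75
tool_pos: [0.5526, -0.0214, 0.2099]
tcp_rot: [-2.224, -2.217, 0.001]
wrist_force: [1.2, -0.1, -0.6]
width: 0.198
```

Emit:
play_rows --series '[{"translation": [0, 0, 0.02], "spin": 0}, {"translation": [0, 0, 0], "spin": 0}, {"translation": [0, 0, 0], "spin": 0}]'

```text
time: 7.05
tool_pos: [0.5521, -0.019, 0.1901]
tcp_rot: [-2.218, -2.222, 0.002]
wrist_force: [0.3, 0.7, -0.5]
width: 0.199
```

```bash
python3 - <<'E'
from h import *
s=bot.read_state(); print(s['tool_pos'],s['width'],s['wrist_force'])
a,ca=cam('side'); b,cb=cam('scene'); w,cw=cam('wrist')
def crop(im,c,n):
    p=proj(c,[.553,-.02,.17]).astype(int); x=max(0,p[0]-n);y=max(0,p[1]-n);print(x,y,p);return cv2.resize(im[y:y+2*n,x:x+2*n],(400,400),interpolation=cv2.INTER_CUBIC)
A=np.hstack([crop(a,ca,40),crop(b,cb,40)])
cv2.imwrite('pics/t1.png',A)
cv2.imwrite('pics/w3.png',w)
E
```

```text
[ 0.55207215 -0.01898754  0.19005812] 0.1987392581989773 [ 0.25306329  0.7357946  -0.51507957]
263 141 [303 181]
222 146 [262 186]
```

View pics/t1.png

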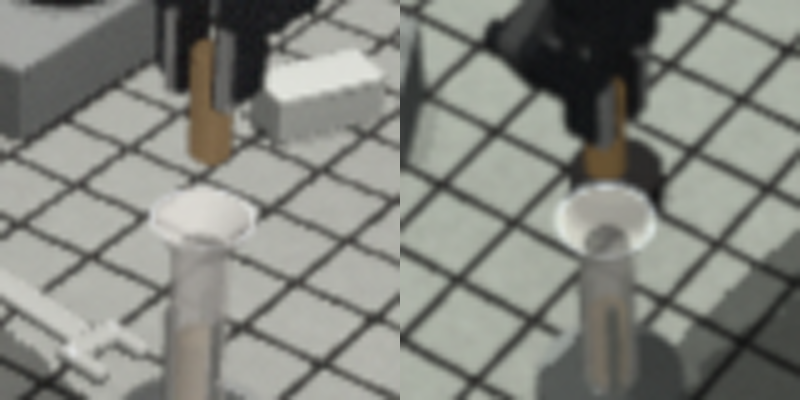

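Both views show the dowel held upright and in line over the flare: side 209 against 205 px, scene 605 against 606 px (5x crop). I'll compute its bottom height from the two views.

```bash
python3 - <<'E'
from h import *
S=bot.get_calibration('scene');D=bot.get_calibration('side')
def tri(a,b):
    o1,d1=ray(D,*a);o2,d2=ray(S,*b); d1/=np.linalg.norm(d1);d2/=np.linalg.norm(d2)
    t=np.linalg.lstsq(np.c_[d1,-d2],o2-o1,rcond=None)[0]; p,q=o1+d1*t[0],o2+d2*t[1]; return ((p+q)/2).round(4),np.linalg.norm(p-q).round(4)
print('bottom',tri((263+209/5,141+155/5),(222+205/5,146+170/5)))
print('mouth',tri((263+205/5,141+216/5),(222+206/5,146+220/5)))
E
```

```text
bottom (array([ 0.5521, -0.0204,  0.1916]), np.float64(0.0032))
mouth (array([ 0.553 , -0.0203,  0.1608]), np.float64(0.0044))
```

The bottom is at z = 0.192, matching the TCP reading + 1.5 mm, and centred within 1 mm. Lowering into the bore entrance.

Emit:
play_rows --series '[{"translation": [-0.001, 0.001, 0.012], "spin": 0}, {"translation": [0, 0, 0.012], "spin": 0}, {"translation": [0, 0, 0.008], "spin": 0}, {"translation": [0, 0, 0.006], "spin": 0}, {"translation": [0, 0, 0], "spin": 0}]'

```text
time: 7.7
tool_pos: [0.5528, -0.0214, 0.151]
tcp_rot: [-2.22, -2.22, 0.003]
wrist_force: [-0.4, -0.4, -0.5]
width: 0.196
```

Emit:
play_rows --series '[{"translation": [0, 0, 0.004], "spin": 0}, {"translation": [0, 0, 0.004], "spin": 0}, {"translation": [0, 0, 0.004], "spin": 0}, {"translation": [0, 0, 0], "spin": 0}]'

```text
time: 8.1
tool_pos: [0.5539, -0.0209, 0.1403]
tcp_rot: [-2.221, -2.221, -0.001]
wrist_force: [0.6, 1.7, -0.6]
width: 0.196
```

Bottom is at about 0.142 with no jam. Releasing gently.

Emit:
play_rows --series '[{"translation": [0, 0, 0.001], "spin": 0}, {"translation": [0, 0, 0], "spin": 0}, {"translation": [0, 0, 0], "spin": 0}, {"translation": [0, 0, 0], "spin": 0}, {"translation": [0, 0, 0], "spin": 0}]' --jaw 0.3

```text
time: 8.6
tool_pos: [0.554, -0.0215, 0.1399]
tcp_rot: [2.221, 2.221, 0.0]
wrist_force: [-0.5, -0.7, 0.0]
width: 0.647
```

Emit:
play_rows --series '[{"translation": [0, 0, -0.03], "spin": 0}, {"translation": [0, 0, -0.04], "spin": 0}, {"translation": [0, 0, -0.04], "spin": 0}, {"translation": [0, 0, 0], "spin": 0}]'

```text
time: 9.0
tool_pos: [0.5582, -0.0218, 0.2574]
tcp_rot: [2.215, 2.215, 0.013]
wrist_force: [1.1, 0.2, 0.6]
width: 0.648
```

```bash
python3 - <<'E'
from h import *
s=bot.read_state(); print(s['tool_pos'],s['width'],s['wrist_force'])
a,D=cam('side'); b,S=cam('scene')
# dowel colour along tube axis
for n,im,c in(('side',a,D),('scene',b,S)):
    for z in np.arange(.06,.2,.008):
        p=proj(c,[.553,-.0205,z]); x,y=p.round().astype(int); v=im[y-0:y+1,x-2:x+3].reshape(-1,3).mean(0); print(n,round(z,3),v.round())
# rod: orange handle
for n,im in(('side',a),('scene',b)):
    cv2.imwrite(f'pics/{n}3.png',im)
    h=cv2.cvtColor(im,cv2.COLOR_BGR2HSV); m=cv2.inRange(h,(3,110,60),(20,255,255))
    k,l,st,ce=cv2.connectedComponentsWithStats(m)
    for i in range(1,k):
        if st[i,4]>60: print(n,st[i],ce[i].round(1))
E
```

```text
[ 0.55820354 -0.02178135  0.25743069] 0.6484290633320902 [1.07633575 0.18795294 0.55018626]
side 0.06 [125. 136. 144.]
side 0.068 [126. 136. 142.]
side 0.076 [126. 136. 143.]
side 0.084 [126. 136. 142.]
side 0.092 [126. 137. 144.]
side 0.1 [125. 135. 142.]
side 0.108 [125. 136. 144.]
side 0.116 [125. 136. 144.]
side 0.124 [128. 139. 146.]
side 0.132 [127. 137. 145.]
side 0.14 [105. 115. 123.]
side 0.148 [149. 158. 165.]
side 0.156 [ 96. 131. 156.]
side 0.164 [202. 209. 212.]
side 0.172 [206. 212. 214.]
side 0.18 [114. 119. 119.]
side 0.188 [134. 140. 140.]
side 0.196 [170. 176. 175.]
scene 0.06 [83. 92. 94.]
scene 0.068 [86. 95. 97.]
scene 0.076 [87. 95. 97.]
scene 0.084 [85. 94. 97.]
scene 0.092 [86. 96. 98.]
scene 0.1 [ 94. 104. 107.]
scene 0.108 [ 96. 107. 115.]
scene 0.116 [ 96. 107. 114.]
scene 0.124 [ 96. 108. 114.]
scene 0.132 [ 95. 105. 111.]
scene 0.14 [ 70. 100. 121.]
scene 0.148 [ 72. 115. 142.]
scene 0.156 [ 92. 128. 154.]
scene 0.164 [148. 156. 158.]
scene 0.172 [154. 163. 163.]
scene 0.18 [178. 179. 175.]
scene 0.188 [55. 55. 55.]
scene 0.196 [41. 42. 44.]
side [520  77
[... 194 characters left out ...]
de [ 151  163   83   62 2503] [192.5 194.9]
side [  30  358   30   62 1510] [ 43.4 390.8]
scene [   0    0  133  108 8650] [49.8 38.8]
scene [140   0  25  21 413] [152.2   9.1]
scene [ 296    0  138   30 1496] [369.8  10.2]
scene [ 463    0   97   96 6056] [509.1  43.1]
scene [ 46 113  14  16 120] [ 52.6 121.2]
scene [205 123   9  23 147] [209.2 133.6]
scene [  0 126  20  28 280] [  6.2 139.7]
scene [ 47 132  36  39 803] [ 66.3 152.7]
scene [366 237  12  22 151] [371.5 248.5]
scene [355 256  71  38 844] [389.5 274.5]
scene [389 256  10   9  63] [393.5 260.6]
scene [ 144  288  102   91 4236] [195.6 332.9]
scene [279 321  10  41 302] [283.3 342.3]
scene [ 457  331  102   89 3617] [512.1 376.9]
```

The new dowel is in the tube: wood colour runs continuously to z ≈ 0.15, so its bottom is at about 0.105. Next I'll triangulate the rod handle.

```bash
cat >> h.py <<'E'
def tri(D,a,S,b):
    o1,d1=ray(D,*a);o2,d2=ray(S,*b); d1/=np.linalg.norm(d1);d2/=np.linalg.norm(d2)
    t=np.linalg.lstsq(np.c_[d1,-d2],o2-o1,rcond=None)[0]; p,q=o1+d1*t[0],o2+d2*t[1]; return ((p+q)/2).round(4),np.linalg.norm(p-q).round(4)
E
python3 - <<'E'
from h import *
D=bot.get_calibration('side');S=bot.get_calibration('scene')
print(tri(D,(397.5,164.4),S,(209.2,133.6)), onz(D,397.5,164.4,.13), onz(S,209.2,133.6,.13))
E
```

```text
(array([ 0.4532, -0.2599,  0.134 ]), np.float64(0.0013)) [ 0.45566619 -0.26746181  0.13      ] [ 0.45050384 -0.26240289  0.13      ]
```

Emit:
play_rows --series '[{"translation": [-0.0401, -0.0168, 0], "spin": 0}, {"translation": [-0.0401, -0.0168, 0], "spin": 0}, {"translation": [-0.0401, -0.0168, 0], "spin": 0}, {"translation": [-0.0401, -0.0168, 0], "spin": 0}, {"translation": [-0.0401, -0.0168, 0], "spin": 0}]'

```text
time: 9.6
tool_pos: [0.4679, -0.2226, 0.2475]
tcp_rot: [-2.219, -2.219, 0.002]
wrist_force: [0.4, -0.3, -1.0]
width: 0.652
```

Emit:
play_rows --series '[{"translation": [-0.0401, -0.0168, 0], "spin": 0}, {"translation": [0, 0, 0], "spin": 0}, {"translation": [0, 0, 0], "spin": 0}, {"translation": [0, 0, 0], "spin": 0}]' --jaw 1

```text
time: 10.0
tool_pos: [0.4528, -0.261, 0.2484]
tcp_rot: [-2.219, -2.22, -0.0]
wrist_force: [0.7, -0.6, 0.3]
width: 0.997
```

```bash
python3 - <<'E'
from h import *
im,c=cam('wrist'); cv2.imwrite('pics/w4.png',im); s=bot.read_state(); print(s['tool_pos'],s['tcp_rot'],s['time'])
h=cv2.cvtColor(im,cv2.COLOR_BGR2HSV); m=cv2.inRange(h,(3,110,40),(20,255,255))
k,l,st,ce=cv2.connectedComponentsWithStats(m)
for i in range(1,k):
    if st[i,4]>60: print(st[i],ce[i].round(1))
p=proj(c,[.453,-.262,.16]); print(p, proj(c,[.453,-.262,.1]))
x,y=int(p[0])-60,int(p[1])-45; y=max(0,y); print(x,y)
cv2.imwrite('pics/w4c.png',cv2.resize(im[y:y+90,x:x+120],(800,600),interpolation=cv2.INTER_CUBIC))
np.save('pics/w4.npy',c,allow_pickle=True)
E
```

```text
[ 0.4531778  -0.26073161  0.24875023] [-2.21881280e+00 -2.22140380e+00 -7.98666748e-05] 10.05
[267 179  27  38 678] [279.7 198.4]
[422 385  20  22 200] [430.6 397.5]
[278.89636675 205.89640525] [279.0447998  190.30411149]
218 160
```

View pics/w4c.png

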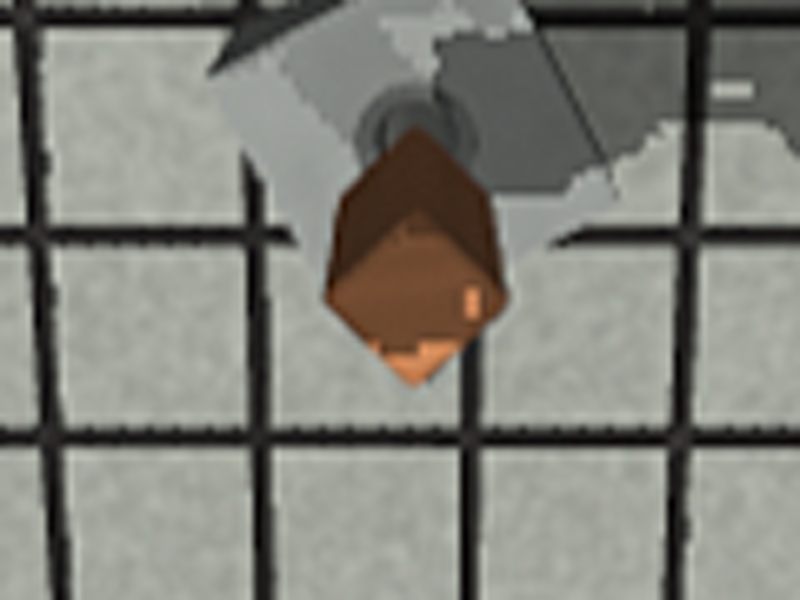

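The handle's top face has corners at (417,212), (325,298), (507,298) and (417,385) in the crop, so it is turned about 45° from the jaws, with its centre at px (280.4,204.7). I'll work out the yaw exactly.

```bash
python3 - <<'E'
from h import *
c=np.load('pics/w4.npy',allow_pickle=True).item()
P=[onz(c,218+X/6.667,160+Y/6.667,.16)[:2] for X,Y in[(417,210),(507,298),(417,386),(325,298)]]
P=np.array(P); print(P.round(4),P.mean(0))
for i in range(4):
    e=P[(i+1)%4]-P[i]; print(np.linalg.norm(e).round(4),(np.degrees(np.arctan2(e[1],e[0]))%90).round(1))
print('hole',onz(c,218+416/6.667,160+140/6.667,.055)); print(bot.read_state()['q'])
E
```

```text
[[ 0.4545 -0.2479]
 [ 0.4674 -0.2608]
 [ 0.4546 -0.2741]
 [ 0.4415 -0.2608]] [ 0.45449233 -0.26090537]
0.0182 44.9
0.0184 46.2
0.0187 44.7
0.0184 44.7
hole [ 0.45464094 -0.26104467  0.055     ]
[-5.70060601e-01 -5.21063010e-02  1.86328188e+00  4.64536843e-04
  1.33224782e+00 -5.71337842e-01]
```

Emit:
play_rows --series '[{"translation": [0.001, 0.001, 0], "spin": 1}, {"translation": [0, 0, 0], "spin": 1}, {"translation": [0, 0, 0], "spin": 1}, {"translation": [0, 0, 0], "spin": 1}, {"translation": [0, 0, 0], "spin": 1}]'

```text
time: 10.55
tool_pos: [0.4548, -0.2594, 0.2495]
tcp_rot: [-2.65, -1.687, 0.0]
wrist_force: [-0.2, -0.1, -0.7]
width: 0.997
```

Emit:
play_rows --series '[{"translation": [0, 0, 0], "spin": 1}, {"translation": [0, 0, 0], "spin": 1}, {"translation": [0, 0, 0], "spin": 1}, {"translation": [0, 0, 0], "spin": 1}, {"translation": [0, 0, 0], "spin": 0}]'

```text
time: 11.05
tool_pos: [0.4548, -0.2596, 0.2495]
tcp_rot: [-2.901, -1.205, 0.0]
wrist_force: [0.2, -0.1, -0.4]
width: 1.002
```

The rod and hole agree at (0.4546, -0.261) and the yaw is 45°. Descending to grip the handle with the tips at about z = 0.115.

Emit:
play_rows --series '[{"translation": [-0.001, 0.001, 0.04], "spin": 0}, {"translation": [0, 0, 0.04], "spin": 0}, {"translation": [0, 0, 0.04], "spin": 0}, {"translation": [0, 0, 0.04], "spin": 0}, {"translation": [0, 0, 0], "spin": 0}]'

```text
time: 11.55
tool_pos: [0.4496, -0.2583, 0.0836]
tcp_rot: [-2.891, -1.203, 0.011]
wrist_force: [-0.2, 0.6, -0.1]
width: 0.998
```

Emit:
play_rows --series '[{"translation": [0, 0, 0], "spin": 0}, {"translation": [0, 0, 0], "spin": 0}, {"translation": [0, 0, 0], "spin": 0}, {"translation": [0, 0, 0], "spin": 0}, {"translation": [0, 0, 0], "spin": 0}]' --jaw -1 --force 100

```text
time: 12.05
tool_pos: [0.4552, -0.263, 0.0919]
tcp_rot: [2.901, 1.201, 0.003]
wrist_force: [-1.3, 0.6, 2.1]
width: 0.222
```

Emit:
play_rows --series '[{"translation": [0, 0, 0], "spin": 0}, {"translation": [0, 0, 0], "spin": 0}, {"translation": [0, 0, 0], "spin": 0}]'

```text
time: 12.35
tool_pos: [0.4553, -0.2631, 0.0918]
tcp_rot: [2.901, 1.201, 0.003]
wrist_force: [-0.6, 0.9, 7.1]
width: 0.224
```

Emit:
play_rows --series '[{"translation": [0, 0, -0.015], "spin": 0}, {"translation": [0, 0, -0.04], "spin": 0}, {"translation": [0, 0, -0.04], "spin": 0}, {"translation": [0, 0, -0.04], "spin": 0}, {"translation": [0, 0, -0.04], "spin": 0}]'

```text
time: 12.85
tool_pos: [0.4538, -0.2623, 0.2673]
tcp_rot: [2.902, 1.202, 0.0]
wrist_force: [0.4, -0.3, -1.2]
width: 0.219
```

Emit:
play_rows --series '[{"translation": [0, 0, 0], "spin": 0}, {"translation": [0, 0, 0], "spin": 0}, {"translation": [0, 0, 0], "spin": 0}]'

```text
time: 13.15
tool_pos: [0.4532, -0.2619, 0.2635]
tcp_rot: [-2.901, -1.201, 0.002]
wrist_force: [0.0, 1.1, -2.8]
width: 0.219
```

```bash
python3 - <<'E'
from h import *
s=bot.read_state(); print(s['tool_pos'],s['tcp_rot'],s['width'],s['wrist_force'],s['torque'])
for n in('side','scene'):
    im,c=cam(n); cv2.imwrite(f'pics/{n}5.png',im)
    h=cv2.cvtColor(im,cv2.COLOR_BGR2HSV); m=cv2.inRange(h,(3,110,40),(20,255,255))
    p=proj(c,[.4546,-.261,.25]); k,l,st,ce=cv2.connectedComponentsWithStats(m)
    for i in range(1,k):
        if st[i,4]>20 and np.hypot(*(ce[i]-p))<60: print(n,st[i],ce[i].round(1))
    print(p,proj(c,[.4546,-.261,.275]))
E
```

```text
[ 0.45324441 -0.26185038  0.26352191] [-2.90071025e+00 -1.20133802e+00  2.10397241e-03] 0.21885065279652294 [ 0.01164314  1.11807871 -2.80592993] [-0.01055312  0.00261931  0.03407537]
side [404  80  12  31 146] [408.7  99.2]
side [382  82  10  14 102] [386.7  88.6]
side [370 101  26  35 679] [382.2 118.5]
[405.99044524 118.80368206] [408.11184042 108.12869736]
scene [196  65  12  26 208] [201.4  77.1]
[203.35853529  96.27233383] [202.15953595  87.49920525]
```

Emit:
play_rows --series '[{"translation": [0.024, -0.01, 0], "spin": 0}, {"translation": [0.036, -0.015, 0], "spin": 0}, {"translation": [0.036, -0.015, 0], "spin": 0}, {"translation": [0.036, -0.015, 0], "spin": 0}, {"translation": [0.036, -0.015, 0], "spin": 0}]'

```text
time: 13.75
tool_pos: [0.5229, -0.0926, 0.2629]
tcp_rot: [-2.901, -1.201, 0.004]
wrist_force: [0.1, -0.1, -1.3]
width: 0.221
```

Emit:
play_rows --series '[{"translation": [0.036, -0.015, 0], "spin": 0}, {"translation": [0.0356, -0.0155, 0], "spin": 0}, {"translation": [0, 0, 0], "spin": 0}, {"translation": [0, 0, 0], "spin": 0}, {"translation": [0, 0, 0], "spin": 0}]'

```text
time: 14.25
tool_pos: [0.5517, -0.0225, 0.2636]
tcp_rot: [-2.902, -1.202, 0.004]
wrist_force: [0.1, 1.6, -2.9]
width: 0.225
```

```bash
python3 - <<'E'
from h import *
s=bot.read_state(); print(s['tool_pos'],s['tcp_rot'],s['width'],s['wrist_force'])
def crop(im,c,n):
    p=proj(c,[.553,-.02,.21]).astype(int); x=max(0,p[0]-n);y=max(0,p[1]-n);print(x,y,p);return cv2.resize(im[y:y+2*n,x:x+2*n],(400,400),interpolation=cv2.INTER_CUBIC)
o=[]
for n in('side','scene'):
    im,c=cam(n); o.append(crop(im,c,50))
cv2.imwrite('pics/t2.png',np.hstack(o))
E
```

```text
[ 0.55174179 -0.02249524  0.26358421] [-2.90205899 -1.20166064  0.00361812] 0.2252721428832744 [ 0.05470525  1.56844375 -2.93780576]
254 114 [304 164]
212 123 [262 173]
```

View pics/t2.png

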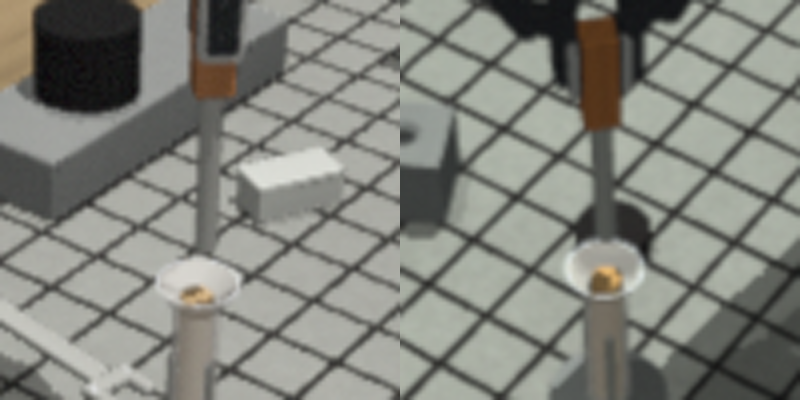

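Last picture: side view has the tip at (205,247) and mouth at (198,285); scene has the tip at (605,237) and mouth at (605,268). The new dowel's top shows inside the flare. Triangulating.

```bash
python3 - <<'E'
from h import *
D=bot.get_calibration('side');S=bot.get_calibration('scene')
f=lambda X,Y:(254+X/4,114+Y/4); g=lambda X,Y:(212+(X-400)/4,123+Y/4)
print('tip',tri(D,f(205,247),S,g(605,238)));print('mouth',tri(D,f(198,285),S,g(605,268)))
print('handle/shaft junction',tri(D,f(213,97),S,g(601,129)))
print('dowel top side',onz(D,*f(198,293),.155),'scene',onz(S,*g(606,278),.155))
E
```

```text
tip (array([ 0.551 , -0.0208,  0.1826]), np.float64(0.0036))
mouth (array([ 0.5529, -0.0197,  0.1595]), np.float64(0.0022))
handle/shaft junction (array([ 0.5519, -0.0212,  0.2671]), np.float64(0.0058))
dowel top side [ 0.55247537 -0.02076985  0.155     ] scene [ 0.55629594 -0.016149    0.155     ]
```

The tip is within 2 mm of the axis and its height is the TCP reading - 81 mm. I'll correct that and lower to just above the dowel.

Emit:
play_rows --series '[{"translation": [0.002, 0.001, 0.005], "spin": 0}, {"translation": [0, 0, 0.005], "spin": 0}, {"translation": [0, 0, 0.005], "spin": 0}, {"translation": [0, 0, 0.003], "spin": 0}, {"translation": [0, 0, 0], "spin": 0}]'

```text
time: 14.85
tool_pos: [0.5541, -0.0213, 0.2458]
tcp_rot: [-2.902, -1.202, 0.002]
wrist_force: [-1.5, -0.4, -1.2]
width: 0.22
```

Emit:
play_rows --series '[{"translation": [0, 0, 0.001], "spin": 0}, {"translation": [0, 0, 0.001], "spin": 0}, {"translation": [0, 0, 0.001], "spin": 0}, {"translation": [0, 0, 0.001], "spin": 0}, {"translation": [0, 0, 0.001], "spin": 0}]'

```text
time: 15.35
tool_pos: [0.5547, -0.0212, 0.2418]
tcp_rot: [2.902, 1.202, 0.0]
wrist_force: [0.0, 0.6, -1.7]
width: 0.222
```

Emit:
play_rows --series '[{"translation": [0, 0, 0.001], "spin": 0}, {"translation": [0, 0, 0.001], "spin": 0}, {"translation": [0, 0, 0.001], "spin": 0}, {"translation": [0, 0, 0.001], "spin": 0}, {"translation": [0, 0, 0.001], "spin": 0}]'

```text
time: 15.85
tool_pos: [0.5547, -0.0212, 0.2367]
tcp_rot: [-2.902, -1.202, 0.0]
wrist_force: [-0.6, -0.1, -1.8]
width: 0.221
```

Emit:
play_rows --series '[{"translation": [0, 0, 0.001], "spin": 0}, {"translation": [0, 0, 0.001], "spin": 0}, {"translation": [0, 0, 0.001], "spin": 0}, {"translation": [0, 0, 0.001], "spin": 0}, {"translation": [0, 0, 0.001], "spin": 0}]'

```text
time: 16.35
tool_pos: [0.5548, -0.0213, 0.2318]
tcp_rot: [2.902, 1.202, 0.0]
wrist_force: [0.4, -0.4, -0.2]
width: 0.221
```

Emit:
play_rows --series '[{"translation": [0, 0, 0.001], "spin": 0}, {"translation": [0, 0, 0.001], "spin": 0}, {"translation": [0, 0, 0.001], "spin": 0}, {"translation": [0, 0, 0.001], "spin": 0}, {"translation": [0, 0, 0.001], "spin": 0}]'

```text
time: 16.85
tool_pos: [0.5557, -0.0216, 0.229]
tcp_rot: [2.901, 1.202, 0.004]
wrist_force: [-0.9, -0.8, 7.3]
width: 0.224
```

Contact at about 9 N over the baseline, still sliding. Continuing steadily.

Emit:
play_rows --series '[{"translation": [0, 0, 0.001], "spin": 0}, {"translation": [0, 0, 0.001], "spin": 0}, {"translation": [0, 0, 0.001], "spin": 0}, {"translation": [0, 0, 0.001], "spin": 0}, {"translation": [0, 0, 0.001], "spin": 0}]'

```text
time: 17.35
tool_pos: [0.5556, -0.0216, 0.2239]
tcp_rot: [2.901, 1.202, 0.004]
wrist_force: [-2.4, -0.3, 8.3]
width: 0.223
```

Emit:
play_rows --series '[{"translation": [0, 0, 0.001], "spin": 0}, {"translation": [0, 0, 0.001], "spin": 0}, {"translation": [0, 0, 0.001], "spin": 0}]'

```text
time: 17.65
tool_pos: [0.5556, -0.0216, 0.2208]
tcp_rot: [2.901, 1.202, 0.003]
wrist_force: [-1.5, -0.1, 6.0]
width: 0.217
```

Emit:
play_rows --series '[{"translation": [0, 0, 0.001], "spin": 0}, {"translation": [0, 0, 0.001], "spin": 0}, {"translation": [0, 0, 0.0005], "spin": 0}]'

```text
time: 17.95
tool_pos: [0.5555, -0.0216, 0.2182]
tcp_rot: [2.901, 1.202, 0.003]
wrist_force: [-1.1, -1.2, 6.3]
width: 0.222
```

Emit:
play_rows --series '[{"translation": [0, 0, 0.001], "spin": 0}, {"translation": [0, 0, 0.001], "spin": 0}, {"translation": [0, 0, 0], "spin": 0}]'

```text
time: 18.25
tool_pos: [0.5554, -0.0216, 0.216]
tcp_rot: [2.901, 1.202, 0.003]
wrist_force: [-1.5, -1.2, 5.9]
width: 0.221
```

Emit:
play_rows --series '[{"translation": [0, 0, 0.001], "spin": 0}, {"translation": [0, 0, 0.001], "spin": 0}, {"translation": [0, 0, 0], "spin": 0}]'

```text
time: 18.55
tool_pos: [0.5554, -0.0217, 0.214]
tcp_rot: [2.901, 1.202, 0.003]
wrist_force: [-1.7, -0.9, 5.5]
width: 0.221
```

Emit:
play_rows --series '[{"translation": [0, 0, 0.001], "spin": 0}, {"translation": [0, 0, 0.0005], "spin": 0}, {"translation": [0, 0, 0], "spin": 0}]'

```text
time: 18.85
tool_pos: [0.5554, -0.0217, 0.2125]
tcp_rot: [2.901, 1.202, 0.002]
wrist_force: [-2.1, 0.5, 6.0]
width: 0.221
```

Emit:
play_rows --series '[{"translation": [0, 0, 0.001], "spin": 0}, {"translation": [0, 0, 0.001], "spin": 0}, {"translation": [0, 0, 0], "spin": 0}]'

```text
time: 19.15
tool_pos: [0.5553, -0.0217, 0.2104]
tcp_rot: [2.901, 1.202, 0.002]
wrist_force: [-1.8, -1.1, 5.2]
width: 0.221
```

Emit:
play_rows --series '[{"translation": [0, 0, 0.001], "spin": 0}, {"translation": [0, 0, 0.001], "spin": 0}, {"translation": [0, 0, 0], "spin": 0}]'

```text
time: 19.45
tool_pos: [0.5553, -0.0217, 0.2084]
tcp_rot: [2.901, 1.202, 0.002]
wrist_force: [-1.2, -1.2, 5.0]
width: 0.221
```

Emit:
play_rows --series '[{"translation": [0, 0, 0.001], "spin": 0}, {"translation": [0, 0, 0.001], "spin": 0}, {"translation": [0, 0, 0], "spin": 0}]'

```text
time: 19.75
tool_pos: [0.5553, -0.0217, 0.2064]
tcp_rot: [2.901, 1.202, 0.002]
wrist_force: [-1.3, -0.8, 6.4]
width: 0.218
```

Emit:
play_rows --series '[{"translation": [0, 0, 0.001], "spin": 0}, {"translation": [0, 0, 0.001], "spin": 0}, {"translation": [0, 0, 0], "spin": 0}]'

```text
time: 20.05
tool_pos: [0.5553, -0.0217, 0.2044]
tcp_rot: [2.901, 1.202, 0.002]
wrist_force: [-1.2, -0.7, 5.6]
width: 0.225
```

Emit:
play_rows --series '[{"translation": [0, 0, 0.001], "spin": 0}, {"translation": [0, 0, 0.001], "spin": 0}, {"translation": [0, 0, 0], "spin": 0}]'

```text
time: 20.35
tool_pos: [0.5558, -0.0217, 0.2043]
tcp_rot: [2.9, 1.202, 0.004]
wrist_force: [-4.1, -1.0, 12.8]
width: 0.223
```

The force rises with no further travel, with the tip at z ≈ 0.123, so the stop is at about 0.023 and in range. Pressing up gently to about 20 N.

Emit:
play_rows --series '[{"translation": [0, 0, 0.0005], "spin": 0}, {"translation": [0, 0, 0.0005], "spin": 0}, {"translation": [0, 0, 0], "spin": 0}]'

```text
time: 20.65
tool_pos: [0.556, -0.0217, 0.2042]
tcp_rot: [2.9, 1.201, 0.005]
wrist_force: [-3.9, 0.4, 16.2]
width: 0.221
```

Emit:
play_rows --series '[{"translation": [0, 0, 0.0006], "spin": 0}, {"translation": [0, 0, 0], "spin": 0}, {"translation": [0, 0, 0], "spin": 0}, {"translation": [0, 0, 0], "spin": 0}, {"translation": [0, 0, 0], "spin": 0}]'

```text
time: 21.15
tool_pos: [0.5561, -0.0217, 0.2042]
tcp_rot: [2.9, 1.201, 0.006]
wrist_force: [-4.6, -1.2, 18.5]
width: 0.222
```

Emit:
play_rows --series '[{"translation": [0, 0, 0], "spin": 0}, {"translation": [0, 0, 0], "spin": 0}, {"translation": [0, 0, 0], "spin": 0}]'

```text
time: 21.45
tool_pos: [0.5561, -0.0217, 0.2042]
tcp_rot: [2.9, 1.201, 0.006]
wrist_force: [-4.9, -1.3, 17.8]
width: 0.217
```

The press held steady at about 18 N at the wrist, so about 20 N on the rod allowing for its weight and the baseline. Withdrawing.

Emit:
play_rows --series '[{"translation": [0, 0, -0.003], "spin": 0}, {"translation": [0, 0, -0.006], "spin": 0}, {"translation": [0, 0, -0.018], "spin": 0}, {"translation": [0, 0, -0.02], "spin": 0}, {"translation": [0, 0, -0.02], "spin": 0}]'

```text
time: 21.95
tool_pos: [0.5541, -0.021, 0.2658]
tcp_rot: [-2.901, -1.202, 0.003]
wrist_force: [-0.3, -0.3, -1.3]
width: 0.221
```

Emit:
play_rows --series '[{"translation": [0, 0, 0], "spin": 0}, {"translation": [0, 0, 0], "spin": 0}, {"translation": [0, 0, 0], "spin": 0}]'

```text
time: 22.25
tool_pos: [0.5537, -0.0211, 0.2643]
tcp_rot: [-2.901, -1.202, 0.004]
wrist_force: [0.7, -0.2, -1.1]
width: 0.216
```

```bash
python3 - <<'E'
from h import *
s=bot.read_state(); print(s['tool_pos'],s['wrist_force'],s['width'])
for n in('side','scene'):
    im,c=cam(n); cv2.imwrite(f'pics/{n}7.png',im)
    for z in (.1,.115,.12,.125,.13,.135,.14,.15): 
        x,y=proj(c,[.553,-.0205,z]).round().astype(int); print(n,z,im[y,x-2:x+3].mean(0).round())
E
```

```text
[ 0.55370999 -0.0210954   0.26427324] [ 0.7070885  -0.19234    -1.10251668] 0.21587165994273225
side 0.1 [124. 135. 141.]
side 0.115 [123. 134. 141.]
side 0.12 [128. 138. 146.]
side 0.125 [127. 138. 145.]
side 0.13 [136. 147. 154.]
side 0.135 [143. 149. 151.]
side 0.14 [132. 136. 139.]
side 0.15 [136. 140. 143.]
scene 0.1 [ 99. 109. 112.]
scene 0.115 [104. 122. 132.]
scene 0.12 [101. 117. 126.]
scene 0.125 [ 99. 113. 120.]
scene 0.13 [110. 117. 119.]
scene 0.135 [136. 140. 138.]
scene 0.14 [113. 118. 118.]
scene 0.15 [100. 105. 105.]
```

The dowel column's top shows at z ≈ 0.125 in both views, so both are down. Returning the rod to the stand.

Emit:
play_rows --series '[{"translation": [-0.0344, 0.0143, 0], "spin": 0}, {"translation": [-0.0344, 0.0143, 0], "spin": 0}, {"translation": [-0.0344, 0.0143, 0], "spin": 0}, {"translation": [-0.0344, 0.0143, 0], "spin": 0}, {"translation": [-0.0344, 0.0143, 0], "spin": 0}]'

```text
time: 22.85
tool_pos: [0.4824, -0.1943, 0.2651]
tcp_rot: [-2.901, -1.202, 0.002]
wrist_force: [1.1, -0.2, -1.2]
width: 0.225
```

Emit:
play_rows --series '[{"translation": [-0.0344, 0.0143, 0], "spin": 0}, {"translation": [-0.0344, 0.0143, 0], "spin": 0}, {"translation": [0, 0, 0], "spin": 0}, {"translation": [0, 0, 0], "spin": 0}, {"translation": [0, 0, 0], "spin": 0}]'

```text
time: 23.35
tool_pos: [0.4552, -0.2614, 0.2656]
tcp_rot: [-2.901, -1.202, 0.0]
wrist_force: [-1.1, -0.1, -1.9]
width: 0.223
```

Emit:
play_rows --series '[{"translation": [0, 0, 0.03], "spin": 0}, {"translation": [0, 0, 0.03], "spin": 0}, {"translation": [0, 0, 0.03], "spin": 0}, {"translation": [0, 0, 0.018], "spin": 0}, {"translation": [0, 0, 0], "spin": 0}]'

```text
time: 23.85
tool_pos: [0.4533, -0.2593, 0.1545]
tcp_rot: [-2.895, -1.203, 0.006]
wrist_force: [-0.9, 0.9, -0.6]
width: 0.222
```

Emit:
play_rows --series '[{"translation": [0, 0, 0], "spin": 0}, {"translation": [0, 0, 0], "spin": 0}, {"translation": [0, 0, 0], "spin": 0}]'

```text
time: 24.15
tool_pos: [0.4565, -0.2627, 0.16]
tcp_rot: [2.9, 1.202, 0.003]
wrist_force: [-0.6, -0.3, -1.5]
width: 0.22
```

```bash
python3 - <<'E'
from h import *
s=bot.read_state(); print(s['tool_pos'],s['wrist_force'])
z=s['tool_pos'][2]-.081
for n in('side','scene'):
    im,c=cam(n); cv2.imwrite(f'pics/{n}8.png',im)
    # shaft columns profile: print left/right edges relative to the predicted axis at some heights
    g=cv2.GaussianBlur(cv2.cvtColor(im,cv2.COLOR_BGR2GRAY),(3,3),0)
    for zz in (z+.005,z+.02,z+.05,z+.07):
        x,y=proj(c,[.4546,-.261,zz]); row=g[int(round(y)),int(x)-9:int(x)+10]; print(n,round(zz,3),round(x,1),int(x)-9,row)
E
```

```text
[ 0.45646465 -0.26272169  0.16002823] [-0.56707576 -0.29698014 -1.50482565]
side 0.084 393.4 384 [145 123 112 124 148 165 157 128 109 109 118 134 152 155 145 132 125 128
 131]
side 0.099 394.5 385 [149 135 124 122 120 112  99  91  96 106 116 133 155 169 171 170 170 170
 170]
side 0.129 396.6 387 [130 131 141 154 162 162 143 112  98 103 113 129 150 161 149 124 108 118
 143]
side 0.149 398.1 389 [105 112 130 134 130 120 102  92  94  98 110 137 162 172 173 172 172 172
 168]
scene 0.084 210.4 201 [143 128 123 128 136 141 138 117  92  80  84 103 132 152 158 158 157 153
 146]
scene 0.099 209.8 200 [169 170 170 168 163 151 130 104  86  79  79  85 102 117 114 107 108 119
 135]
scene 0.129 208.6 199 [ 88 111 139 158 165 165 153 125  94  80  83 101 132 158 167 166 158 140
 119]
scene 0.149 207.8 198 [166 167 166 163 153 134 111  89  79  78  80  92 115 128 123 112 108 114
 127]
```

The shaft lines up with the hole axis to within half a pixel in both views (about 1 mm). Lowering into the hole while feeling the force.

Emit:
play_rows --series '[{"translation": [0, 0, 0.01], "spin": 0}, {"translation": [0, 0, 0.01], "spin": 0}, {"translation": [0, 0, 0.008], "spin": 0}, {"translation": [0, 0, 0.006], "spin": 0}, {"translation": [0, 0, 0], "spin": 0}]'

```text
time: 24.75
tool_pos: [0.454, -0.2616, 0.1223]
tcp_rot: [-2.9, -1.201, 0.003]
wrist_force: [1.0, 0.3, -0.7]
width: 0.221
```

Tip is at about 0.041, inside the hole, with no contact force.

Emit:
play_rows --series '[{"translation": [0, 0, 0.008], "spin": 0}, {"translation": [0, 0, 0.008], "spin": 0}, {"translation": [0, 0, 0.006], "spin": 0}, {"translation": [0, 0, 0.004], "spin": 0}, {"translation": [0, 0, 0], "spin": 0}]'

```text
time: 25.25
tool_pos: [0.4546, -0.2619, 0.0972]
tcp_rot: [-2.901, -1.202, 0.001]
wrist_force: [0.9, 0.3, -1.5]
width: 0.22
```

Emit:
play_rows --series '[{"translation": [0, 0, 0.001], "spin": 0}, {"translation": [0, 0, 0.001], "spin": 0}, {"translation": [0, 0, 0.001], "spin": 0}, {"translation": [0, 0, 0], "spin": 0}]'

```text
time: 25.65
tool_pos: [0.4552, -0.2623, 0.0953]
tcp_rot: [2.902, 1.202, 0.0]
wrist_force: [0.2, 0.2, -1.2]
width: 0.217
```

Emit:
play_rows --series '[{"translation": [0, 0, 0.001], "spin": 0}, {"translation": [0, 0, 0.001], "spin": 0}, {"translation": [0, 0, 0.001], "spin": 0}, {"translation": [0, 0, 0], "spin": 0}, {"translation": [0, 0, 0], "spin": 0}]'

```text
time: 26.15
tool_pos: [0.4552, -0.2622, 0.0921]
tcp_rot: [-2.902, -1.202, 0.0]
wrist_force: [0.3, -0.2, -1.6]
width: 0.224
```

Emit:
play_rows --series '[{"translation": [0, 0, 0.001], "spin": 0}, {"translation": [0, 0, 0.001], "spin": 0}, {"translation": [0, 0, 0], "spin": 0}, {"translation": [0, 0, 0], "spin": 0}]'

```text
time: 26.55
tool_pos: [0.4555, -0.2625, 0.0918]
tcp_rot: [2.902, 1.202, 0.001]
wrist_force: [-3.2, 1.8, 7.5]
width: 0.221
```

Floor felt at the same reading (0.0918) where the rod was picked up. Releasing and lifting off.

Emit:
play_rows --series '[{"translation": [0, 0, -0.001], "spin": 0}, {"translation": [0, 0, 0], "spin": 0}, {"translation": [0, 0, 0], "spin": 0}, {"translation": [0, 0, 0], "spin": 0}, {"translation": [0, 0, 0], "spin": 0}]' --jaw 1

```text
time: 27.05
tool_pos: [0.4551, -0.2622, 0.091]
tcp_rot: [-2.902, -1.202, 0.0]
wrist_force: [-0.6, 0.8, -0.1]
width: 0.997
```

Emit:
play_rows --series '[{"translation": [0, 0, 0], "spin": 0}, {"translation": [0, 0, -0.02], "spin": 0}, {"translation": [0, 0, -0.04], "spin": 0}, {"translation": [0, 0, -0.05], "spin": 0}, {"translation": [0, 0, -0.05], "spin": 0}]'

```text
time: 27.55
tool_pos: [0.4545, -0.2618, 0.2521]
tcp_rot: [-2.901, -1.202, 0.001]
wrist_force: [0.8, -1.0, -0.0]
width: 0.998
```

Emit:
play_rows --series '[{"translation": [0, 0, 0], "spin": 0}, {"translation": [0, 0, 0], "spin": 0}, {"translation": [0, 0, 0], "spin": 0}, {"translation": [0, 0, 0], "spin": 0}]'

```text
time: 27.95
tool_pos: [0.454, -0.2615, 0.2487]
tcp_rot: [-2.899, -1.201, 0.004]
wrist_force: [-0.2, -0.9, 0.3]
width: 1.004
```

```bash
python3 - <<'E'
from h import *
s=bot.read_state(); print(s['time'],s['tool_pos'],s['width'],s['wrist_force'])
for n in('side','scene'):
    im,c=cam(n); cv2.imwrite(f'pics/{n}9.png',im)
    h=cv2.cvtColor(im,cv2.COLOR_BGR2HSV); m=cv2.inRange(h,(3,110,60),(20,255,255))
    p=proj(c,[.4546,-.261,.13]); k,l,st,ce=cv2.connectedComponentsWithStats(m)
    for i in range(1,k):
        if st[i,4]>40 and np.hypot(*(ce[i]-p))<25: print(n,st[i],ce[i].round(1),p.round(1))
    for z in (.115,.12,.125,.13,.135,.14): 
        x,y=proj(c,[.553,-.0205,z]).round().astype(int); print(n,z,im[y,x-2:x+3].mean(0).round())
    a=cv2.imread(f'pics/{n}0.png'); d=cv2.absdiff(a,im).max(2)>60
    for nm,X in dict(nut=None).items(): pass
a0=cv2.imread('pics/side0.png');a1=cv2.imread('pics/side9.png')
for nm,(u,v) in dict(nut=(291,304),cup=(373,242),glue=(152,292),wrench=(268,200),brush=(200,246),block=(326,160),long=(246,303),short=(228,328)).items():
    w=np.s_[v-14:v+14,u-14:u+14]; print(nm,cv2.absdiff(a0[w],a1[w]).mean().round(1))
E
```

```text
27.95 [ 0.45395399 -0.26150399  0.24874327] 1.0037439130328194 [-0.23920231 -0.87638453  0.26920759]
side [391 152  13  25 230] [396.9 163.9] [396.7 165.7]
side 0.115 [122. 132. 140.]
side 0.12 [129. 142. 151.]
side 0.125 [142. 159. 171.]
side 0.13 [141. 155. 163.]
side 0.135 [141. 146. 149.]
side 0.14 [129. 133. 136.]
scene [204 124  10  22 144] [208.4 134.1] [208.6 134.7]
scene 0.115 [111. 134. 148.]
scene 0.12 [113. 138. 153.]
scene 0.125 [113. 137. 152.]
scene 0.13 [103. 111. 114.]
scene 0.135 [125. 129. 128.]
scene 0.14 [ 95. 100. 101.]
nut 5.0
cup 36.4
glue 4.1
wrench 5.0
brush 4.9
block 4.8
long 4.8
short 5.0
```

The rod is back at its original image position. The suction cup's patch changed, which may be shadow, so I'll check where the cup is.

```bash
python3 - <<'E'
import cv2,numpy as np
for f in('side0','side3','side9'):
    im=cv2.imread(f'pics/{f}.png'); m=(im.max(2)<48).astype(np.uint8); k,l,st,ce=cv2.connectedComponentsWithStats(m)
    print(f,[(st[i].tolist(),ce[i].round(1).tolist()) for i in range(1,k) if st[i,4]>60 and abs(ce[i][0]-373)<40 and abs(ce[i][1]-242)<40], im[225:262:6,373].mean(1).round())
E
```

```text
side0 [([361, 240, 23, 13, 148], [371.4, 246.9])] [171. 108.  51.  50.  27. 171. 175.]
side3 [([361, 240, 23, 13, 149], [371.3, 246.9]), ([327, 268, 26, 29, 65], [340.1, 281.1])] [170. 108.  52.  52.  30. 170. 172.]
side9 [([356, 231, 30, 38, 455], [371.9, 243.7]), ([367, 252, 36, 35, 90], [383.5, 267.5])] [100.  58.  28.  29.  18. 101. 103.]
```

The cup hasn't moved; it is only shaded by the arm (blob x is 371.4 and 371.9, with the same row structure). Handing in.

```bash
python3 -c "
from workcell import bot
print(bot.finish_job())"
```

```text
the job is handed in; nothing more can be done
None
```

The job is done and handed in at about 28 s of the 72 s allowed. No verdict was reported.

**What I did:** I took the middle-length dowel from the rack and released it in the tube above the hung one. I then pushed both down slowly with the rod, at about 7–10 N, until the force rose with no further travel. That puts the stop at about 23 mm. I held about 20 N for 0.8 s (wrist reading about 18 N plus rod weight and baseline), withdrew, and put the rod back in its stand.

**Last checks:**
- **Rod:** its handle is within about 1–2 px of its expected position in both views. I felt the stand's floor at the same TCP reading where I picked the rod up.
- **Dowels:** the top of the pair is at about 0.125 m, which matches both being bottomed with no gap.
- **Robot:** the gripper is open above the rod's handle, with no contact force beyond noise.
- **Bystanders:** all the ones I compared are unchanged in the side view. The suction cup's patch differed, but only from the arm's shadow.

**What went wrong or disagreed:**
- My first two move calls were refused because "spin" was left out.
- My first grasp shut on nothing. The cameras put the fingertips about 25 mm above the reported TCP, so I went deeper and the second grasp held. I allowed for that offset for the rest of the job.
- I used all 12 pictures instead of the planned 8, so the final checks were made from pixel values alone.

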